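# Set out the jeweller's forming station

### The job

Set out the forming station: turn the flatted aluminium die so that its flat matches the flat in the round die holder and drop it fully home, then stand the brass punch upright inside the collar on top of the die. Lay the steel bench block flat in the middle of the square rubber pad, square with the pad's edges, and stand the lidded jar upright on the bench midway between the die holder and the black dish, on the line joining them. Do not disturb the plastic cup or the grey pebble.

Things in the scene. Friction and masses are not known exactly. Their poses are not given: they have to be found in the camera images.
- die: Loose aluminium die, 0.2 kg: upright puck, diameter 50 mm, 32 mm tall, lower edge bevelled 3 mm, with one flat down its side 19 mm from the axis, on its own +x. On top a thin brass collar, inner diameter 31, outer 37, 6 mm high, open upwards; a black line on the top edge lies opposite the flat. Origin: on the axis, at the underside; z up, x through the flat. Grip it across its own y.
- punch: Loose brass forming punch standing upright: foot 24 mm across and 12 mm high, straight shank 16 mm across from 16 to 56 mm, rounded head 21 mm across, 75 mm tall overall, 0.12 kg. Origin: centre of the foot's underside; z up.
- block: Loose steel bench block, a square slab 50 x 50 mm and 22 mm thick, 0.4 kg, lying flat. Origin: centre of the underside; z up, x and y along its edges.
- jar: Loose small amber glass jar with a steel lid, diameter 34 mm, 50 mm tall, 0.07 kg, standing upright. Origin: centre of the underside; z up.
- holder: Fixed die holder: dark steel disc 92 mm across, 20 mm high. Its recess (floor 8 mm above bench, 12 deep) is round, diameter 55 mm, but for one flat 21.5 mm from the axis on its own +x: the die drops in with 2.5 mm play, its x along the holder's x, and stands 20 mm proud (plus collar). A white line on the rim lies opposite the flat. Between dish and pad. Origin: centre of underside; x to the flat.
- dish: Fixed round black rubber dish, 90 mm across, 25 mm high, with a pale flat bottom. Its centre is 175 mm from the holder's centre, on one side of it or the other. Origin: centre of the underside.
- pad: Fixed square black rubber pad, 84 x 84 mm, 8 mm thick, across the holder from the dish. Origin: centre of the underside; x and y along its edges, its top 8 mm above the origin.
- cup: Bystander, light and easily upset: small white plastic cup, 44 mm across at the rim, 50 mm tall, among the things nearest the robot. Origin: centre of the underside.
- pebble: Bystander: grey flattened pebble, 34 mm across, 19 mm high, among the things nearest the robot (a smaller white pebble, 24 mm across, 14 mm high, is fixed to the bench straight ahead of the robot, 432 mm from its axis). Origin: centre of the underside.
Mind the look-alikes: they are no part of the job. What is shaped like the jar but blue is not meant.

How it is judged (in metres and radians):
On the way, in this order (a step that is already met when the one before it is completed fails the run):
1. the die is fully home in the holder, flat to flat (horizontal distance between die and holder below 0.005 m and z of die in the frame of holder below 0.0105 m and angle between the x axis of die and the x axis of holder, either way round below 0.17 rad and angle between die's own z axis and vertical below 0.06 rad), for 0.2 s.
2. the punch stands in the collar on top of the seated die (all of step 1 and horizontal distance between punch and die below 0.007 m and z of punch in the frame of die between 0.029 and 0.0345 m and angle between punch's own z axis and vertical below 0.08 rad), for 0.2 s.
At the end, for the whole second after the job is handed in: Die home in holder: axis within 5 mm, under 2.5 mm above floor, flats within 0.17 rad. Punch upright in collar, within 7 mm of die axis. Block flat on pad, 15 mm of centre, 0.2 rad of square. Jar upright on bench, under 102.5 mm from holder and dish, 15 mm of their line. All at rest (all of step 2 and horizontal distance between block and pad below 0.015 m and height (world z) of block between 0.005 and 0.011 m and angle between block's own z axis and vertical below 0.06 rad and (angle between the x axis of block and the x axis of pad, either way round below 0.2 rad or angle between the x axis of block and the y axis of pad, either way round below 0.2 rad) and horizontal distance between jar and holder below 0.1025 m and horizontal distance between jar and dish below 0.1025 m and x of jar in the frame of dish between -0.015 and 0.015 m and height (world z) of jar below 0.004 m and angle between jar's own z axis and vertical below 0.08 rad and linear speed of each of die, punch, block, jar below 0.02 m/s); the robot touches nothing.
It fails at once if the plastic cup is shifted by more than 25 mm or tipped over (distance of cup from where it was at the start of the episode above 0.025 m or angle between cup's own z axis and vertical above 0.6 rad).
It fails at once if the grey pebble is shifted by more than 25 mm or tipped over (distance of pebble from where it was at the start of the episode above 0.025 m or angle between pebble's own z axis and vertical above 0.6 rad).
It also fails if it takes over 106 s, if anything falls off the work surface, if the arm or the gripper's body presses on something with over 40 N, if the wrist force passes 120 N, or if a joint passes its speed limit or range.

### The arm

A 6-joint arm with a two-finger parallel gripper is mounted at the origin on the work surface. World frame = base frame: x ahead of the robot, y to its left, z up, the work surface at z = 0. Lengths are in mm, angles in rad, forces in N, time in s.
With the tool pointing down it reaches from about 300 to 950 mm from the base axis. Payload 3.1 kg.
Tool frame: the origin (TCP) lies at the very end of the fingers, on their centre line; the grasp point (between the pads) lies 19 mm behind it; z points along the fingers, y is the line along which they close (so a half turn about z gives the same grasp; the last joint's range is limited). The gripper opens to 85 mm and grips with 20 to 120 N. Pads are 22 mm wide; open, the fingers measure 114 mm over their backs; the gripper's body (76 mm by 85 mm) begins 54 mm behind the grasp point. The pads swing forward as they close: fully open they stand 13 mm farther back than shut.
Start: joints at [-1.271, 0.308, 1.634, -0, 1.2, -0.07], TCP at [225.867, -582.766, 231.272] pointing down, gripper open.
Joint ranges: [-3.06, 3.06], [-0.79, 1.96], [0.05, 2.63], [-1.19, 4.34], [0.05, 2.64], [-2.94, 2.94]. Speed limits (rad/s): [2.79, 2.79, 3.14, 3.14, 3.14, 3.14].

### API

Orientations are given as a rotation vector (axis times angle).
In Python, from rig import manip, claw, telemetry, optics, close_job gives the robot as it stands. The module is installed in compiled form; this text tells all that it offers. Calls block until the motion is done:
- manip.goto(position, orientation): joint-space move of the TCP to a pose.
- manip.movel(position, frame=None, feed=150): straight line of the TCP; frame=None keeps the orientation; feed is the mean speed in mm/s.
- manip.move_joints(angles): joint-space move.
- claw.grip(opening, newtons=None): finger opening in mm; newtons is the grip in N (None keeps the last); returns when the fingers have stopped.
- manip.sleep(seconds).
- manip.ik(position, orientation): joint angles nearest the present ones, or None.
- telemetry.sense(): the state.
- optics.camera(name): name is "scene" or "top" or "wrist"; returns a dict with "color" (480x640x3 uint8, red, green, blue), "vertical_fov" (degrees; the focal length in pixels is half the picture's height over the tangent of half this angle, whatever the lens; pixels are square), "cx", "cy" (the principal point, pixels), "T" (4x4, takes a point from camera to world coordinates). Camera axes: x right, y down, z forward; pixel columns grow to the right and rows downward; lengths in mm; the calibration is good to about 2 mm. A picture is of the moment at which its call begins. There is no depth.
A pose or a line that the arm cannot do raises manip.Unreachable and nothing moves.
- close_job(): hands the job in; it is judged then, once.
The state is a dict: "time_s": time; "joints": joint angles; "joint_velocities": joint speeds; "tau": joint torques, N m; "position": TCP position; "ee_rot": TCP orientation; "force": force on the tool from outside, world axes, zero at the start; "torque": the same for the moment, N m; "gripper_width": finger opening in mm; "grasp_force": force on a finger pad.
Only numpy, scipy, OpenCV 4.12 (cv2) and the standard library are available. Lean on these libraries where they do the work, as an engineer would, in place of code of your own. Each camera call takes 0.05 s, during which the arm holds its last target. There are 200 camera calls.

## Working session

There is one attempt and no reset: what is moved stays moved. The work goes in short steps, each a Python script; the robot and the scene stay as the last script left them, time stands still between calls to the robot, and variables do not carry over. Pictures are saved under pics/ and viewed, at most 14 in all, crops included, and the job is handed in when it is done.

```bash
mkdir -p pics
cat > h.py <<'E'
import numpy as np, cv2
from rig import manip, claw, telemetry, optics
def snap(n,f=None):
    d=optics.camera(n)
    np.savez(f'pics/{f or n}.npz',**{k:d[k] for k in d}); 
    cv2.imwrite(f'pics/{f or n}.png',d['color'][:,:,::-1]); return d
def load(f): 
    d=np.load(f'pics/{f}.npz'); return {k:d[k] for k in d}
def ray(d,u,v,z):
    f=240/np.tan(np.radians(float(d['vertical_fov']))/2)
    T=d['T']; r=T[:3,:3]@np.array([(u-d['cx'])/f,(v-d['cy'])/f,1]); o=T[:3,3]
    return o+r*(z-o[2])/r[2]
def proj(d,p):
    f=240/np.tan(np.radians(float(d['vertical_fov']))/2)
    T=d['T']; c=T[:3,:3].T@(np.array(p,float)-T[:3,3]); return c[0]/c[2]*f+d['cx'],c[1]/c[2]*f+d['cy']
E
python3 - <<'E'
from h import *
for n in ("top","scene","wrist"):
    d=snap(n); print(n,d['vertical_fov'],d['cx'],d['cy'],d['T'].round(2).tolist())
print(telemetry.sense())
E
```

```text
top 50.47874695589479 315.91433712481364 242.55883394773403 [[0.02, -1.0, 0.07, 451.28], [-1.0, -0.02, 0.01, -24.02], [-0.0, -0.07, -1.0, 968.63], [0.0, 0.0, 0.0, 1.0]]
scene 52.871356024286754 320.92098971984717 241.8689415909333 [[0.32, 0.73, -0.61, 1076.4], [0.95, -0.24, 0.22, -229.45], [0.01, -0.64, -0.77, 732.33], [0.0, 0.0, 0.0, 1.0]]
wrist 69.15000231526939 318.0640723042497 238.1781519698764 [[0.36, -0.89, -0.27, 296.05], [-0.93, -0.35, -0.1, -555.5], [-0.0, 0.29, -0.96, 372.65], [0.0, 0.0, 0.0, 1.0]]
{'time_s': 0.15, 'joints': array([-1.27070710e+00,  3.08820838e-01,  1.63489474e+00,  2.72518337e-05,
        1.19971107e+00, -6.97199912e-02]), 'joint_velocities': array([ 0.00120451, -0.00317799, -0.00442474,  0.00232512, -0.00132302,
        0.00070554]), 'tau': array([-1.23055954e-03, -4.15804517e+01, -2.77145988e+01, -2.52388108e-04,
        5.96865371e-03,  2.01730643e-06]), 'position': array([ 225.67620949, -582.13645188,  230.30075484]), 'ee_rot': array([-3.08624960e+00, -5.77239738e-01,  2.91310542e-04]), 'force': array([-0.69620954, -0.64848865,  0.92526778]), 'torque': array([-0.0060273 ,  0.00204791,  0.01624373]), 'grasp_force': 0.0, 'gripper_width': 85.26468520685101}
```

View pics/top.png

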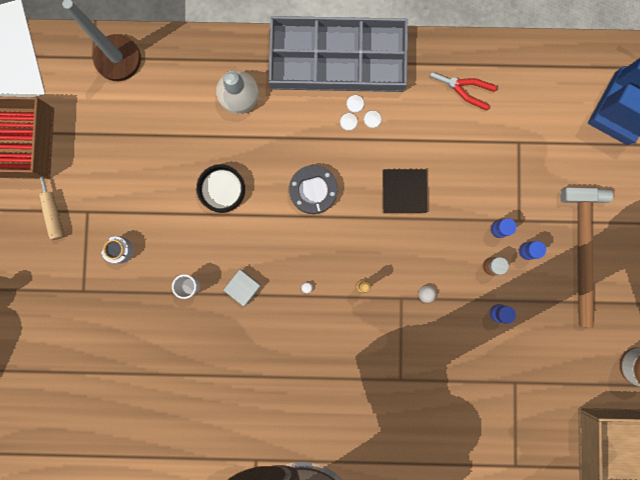

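View pics/scene.png

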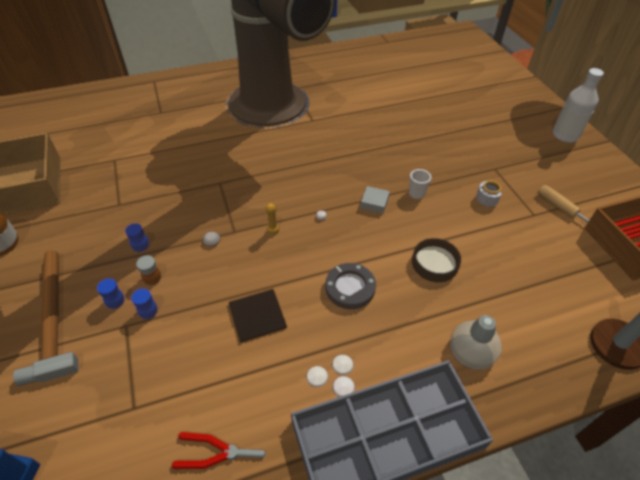

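Top picture: the die is at (116,250), punch (364,287), block (242,288), cup (184,287), grey pebble (428,294), fixed white pebble (307,287), dish (221,188), holder (314,189) and pad (405,191).

Things that could be taken for the jar are the blue ones at (504,227), (533,250) and (504,314), and the amber one with a steel lid at (498,266). The last matches the description. I'll check it in a close crop.

Run:
```python
from h import *
d=load('top'); im=d['color'][:,:,::-1]
for n,(u,v,z) in dict(die=(116,250,32),punch=(364,287,65),block=(242,288,22),jar=(498,266,50),cup=(184,287,50),pebble=(428,294,10),holder=(314,189,20),dish=(221,188,25),pad=(405,191,8),wpeb=(307,287,10)).items():
    p=ray(d,u,v,z); print(n,p.round(0), np.hypot(*p[:2]).round(), np.degrees(np.arctan2(p[1],p[0])).round(1))
s=load('scene')['color'][:,:,::-1]
def c(i,u,v,r=32): return cv2.resize(i[v-r:v+r,u-r:u+r],(260,260),interpolation=cv2.INTER_CUBIC)
cv2.imwrite('pics/crop1.png',np.vstack([np.hstack([c(im,116,250),c(im,314,189),c(im,498,266)]),np.hstack([c(s,489,193),c(s,350,287),c(s,148,270)])]))
```

```text
die [493. 350.  32.] 604.0 35.4
punch [ 435. -106.   65.] 448.0 -13.6
block [428. 116.  22.] 443.0 15.2
jar [ 478. -348.   50.] 591.0 -36.0
cup [428. 217.  50.] 480.0 26.9
pebble [ 424. -231.   10.] 483.0 -28.6
holder [616. -13.  20.] 616.0 -1.2
dish [613. 161.  25.] 634.0 14.7
pad [ 618. -186.    8.] 645.0 -16.7
wpeb [432.  -4.  10.] 432.0 -0.5
```

View pics/crop1.png

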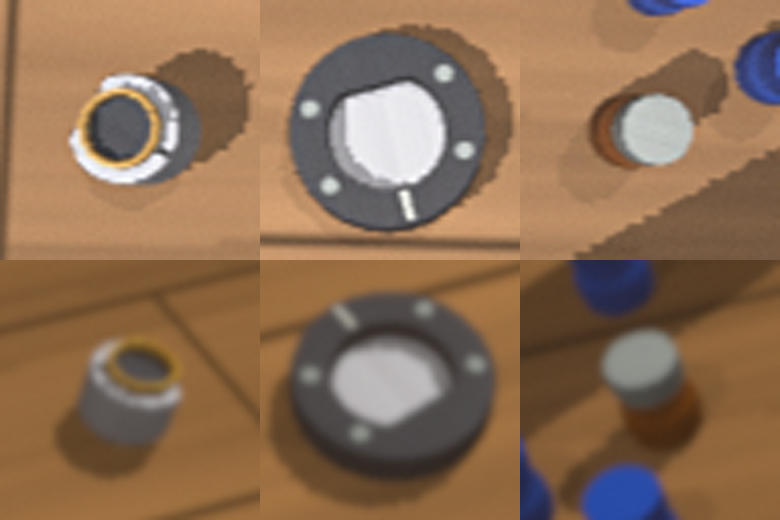

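The crop confirms the amber jar with the steel lid at top (498,266). The die's black line points right in the image. The holder's flat is at the upper left of its recess and its white line is below. Next: close wrist looks at the die and holder.

```bash
cat >> h.py <<'E'
def down(phi):   # tool down, tool x at angle phi (tool y at phi-90deg)
    a=(phi+np.pi)%(2*np.pi)-np.pi; a/=2
    return np.array([np.cos(a),np.sin(a),0])*np.pi
def S(): return telemetry.sense()
E
python3 - <<'E'
from h import *
for n,p in (('die',(493,350)),('holder',(616,-13))):
    phi=np.arctan2(p[1],p[0])+np.pi/2
    manip.goto([p[0],p[1],190],down(phi)); manip.sleep(.3); snap('wrist','w_'+n)
    s=S(); print(s['time_s'],s['position'],s['joints'].round(2))
a=[load('w_'+n)['color'][:,:,::-1] for n in('die','holder')]
cv2.imwrite('pics/two.png',np.hstack([x[60:420,120:520] for x in a]))
E
```

```text
3.8833 [493.12239478 349.82810353 189.99588627] [ 0.55  0.31  1.72 -0.    1.11 -0.07]
5.6583 [615.98821524 -12.22351096 190.01142722] [-0.09  0.33  1.69  0.    1.12 -0.07]
```

View pics/two.png

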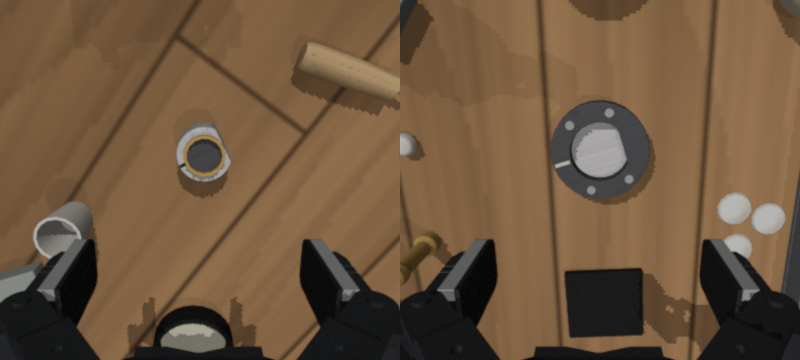

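The wrist views show the die at left, with collar about (204,154), black line about (181,164) and flat on the right. The holder is at right, centre (600,150), white line (562,163), recess flat on the right side. I'll zoom in to measure both.

Run:
```python
from h import *
d=load('w_die'); im=d['color'][:,:,::-1]; 
hsv=cv2.cvtColor(im,cv2.COLOR_BGR2HSV)
c1=cv2.resize(im[175:251,285:365],(400,380),interpolation=cv2.INTER_CUBIC)
h=load('w_holder'); im2=h['color'][:,:,::-1]
c2=cv2.resize(im2[155:265,265:379],(400,380),interpolation=cv2.INTER_CUBIC)
cv2.imwrite('pics/zoom.png',np.hstack([c1,c2]))
# holder: outer disc contour
g=cv2.cvtColor(im2,cv2.COLOR_BGR2GRAY)
print(c2.shape, 400/80, 400/114,380/110)
```

```text
(380, 400, 3) 5.0 3.508771929824561 3.4545454545454546
```

View pics/zoom.png

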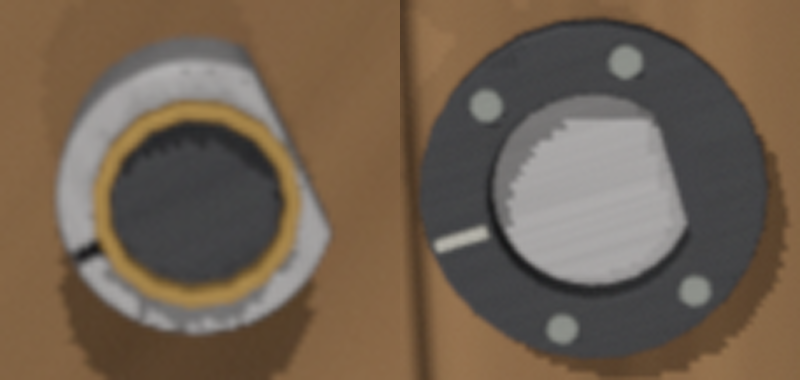

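Run:
```python
from h import *
from scipy.optimize import least_squares
ang=lambda v:np.degrees(np.arctan2(v[1],v[0])).round(1)
d=load('w_die'); P=lambda x,y,z:ray(d,285+x/5,175+y/5,z)[:2]
im=d['color'][:,:,::-1]; hsv=cv2.cvtColor(im,cv2.COLOR_BGR2HSV)
m=cv2.inRange(hsv,(12,120,110),(30,255,255))[175:251,285:365]
cs,_=cv2.findContours(m,0,1); c=max(cs,key=len); (x,y),ax,_=cv2.fitEllipse(c); print('collar px',x,y,ax)
C=ray(d,285+x,175+y,38)[:2]; a,b=P(75,258,32),P(100,243,32)
f1,f2=P(260,80,32),P(328,237,32); t=f2-f1; n=np.array([t[1],-t[0]]); n/=np.linalg.norm(n); n*=np.sign(n@(f1-C))
print('die',C,'line',a-C,ang(C-(a+b)/2),'flat n',ang(n),'dist',n@(f1-C))
h=load('w_holder'); Q=lambda x,y,z:ray(h,265+(x-400)/3.5088,155+y/3.4545,z)[:2]
B=[Q(*p,20) for p in((625,62),(695,291),(562,328),(485,106))]
r=least_squares(lambda q:[np.hypot(*(p-q[:2]))-q[2] for p in B],[616,-13,35]); H=r.x[:2]
print('holder',r.x,r.fun,[ang(p-H) for p in B]); a,b=Q(437,244,20),Q(487,232,20)
print('line',ang(H-(a+b)/2),ang(b-a),np.hypot(*(a-H)),np.hypot(*(b-H)))
f1,f2=Q(655,118,8),Q(687,225,8); t=f2-f1; n=np.array([t[1],-t[0]]); n/=np.linalg.norm(n); n*=np.sign(n@(f1-H)); print('flat',ang(n),n@(f1-H))
# rim circle: bottom part of disc
g=cv2.cvtColor(h['color'],cv2.COLOR_RGB2HSV); m=((g[...,1]<60)&(g[...,2]<110)).astype(np.uint8)*255
m[:150]=0;m[275:]=0;m[:,:260]=0;m[:,385:]=0
cs,_=cv2.findContours(m,0,1); c=max(cs,key=cv2.contourArea)[:,0]
W=np.array([ray(h,u,v,20)[:2] for u,v in c if v>205]); r=least_squares(lambda q:np.hypot(*(W-q[:2]).T)-46,H,loss='soft_l1'); print('rim',r.x,np.abs(r.fun).mean())
```

```text
collar px 39.32608413696289 39.112510681152344 (85.6584701538086, 89.08158111572266)
die [494.95015486 357.87552887] line [-10.16750008 -22.93067283] 66.0 flat n 59.4 dist 17.83804406902771
holder [618.95747312  -8.85889632  37.14969885] [-0.12129517  0.12199277 -0.12320764  0.12251004] [np.float64(76.5), np.float64(-44.2), np.float64(-104.3), np.float64(137.0)]
line 15.8 12.9 43.11481014693912 29.419584539063283
flat 16.1 21.58546302500925
rim [618.69051835  -6.28360719] 0.5757461225251295
```

```bash
cat >> h.py <<'E'
from scipy.optimize import least_squares
ang=lambda v:np.degrees(np.arctan2(v[1],v[0])).round(1)
def blob(m,u,v,r):
    w=np.zeros_like(m); cv2.circle(w,(int(u),int(v)),r,255,-1); m=cv2.bitwise_and(m,w)
    cs,_=cv2.findContours(m,cv2.RETR_EXTERNAL,cv2.CHAIN_APPROX_NONE); return max(cs,key=cv2.contourArea)
def circ(W,r,g):
    q=least_squares(lambda q:np.hypot(*(W-q[:2]).T)-r,g,loss='soft_l1',f_scale=.5); return q.x,np.abs(q.fun).mean()
E
python3 - <<'E'
from h import *
d=load('w_die'); hsv=cv2.cvtColor(d['color'],cv2.COLOR_RGB2HSV)
m=cv2.inRange(hsv,(12,110,100),(30,255,255))
c=blob(m,324.5,215.5,23)[:,0]; print(c.min(0),c.max(0))
W=np.array([ray(d,u,v,38)[:2] for u,v in c]); C,e=circ(W,18.5,W.mean(0)); print('collar',C,e)
P=lambda x,y,z:ray(d,285+x/5,175+y/5,z)[:2]
L=(P(75,258,32)+P(100,243,32))/2; print('line ang',ang(C-L),np.hypot(*(C-L)))
f1,f2=P(260,80,32),P(328,237,32); t=f2-f1; n=np.array([-t[1],t[0]])/np.hypot(*t); n*=np.sign(n@(f1-C));print('flat',ang(n),n@(f1-C))
t=load('top'); hs=cv2.cvtColor(t['color'],cv2.COLOR_RGB2HSV)
m=((hs[...,1]<70)&(hs[...,2]<120)).astype(np.uint8)*255
c=blob(m,314,189,30)[:,0]; print(c.min(0),c.max(0))
W=np.array([ray(t,u,v,20)[:2] for u,v in c]); print('holder top',circ(W,46,[618,-10]))
E
```

```text
[304 195] [344 235]
collar [495.22457246 356.40394009] 1.0128732625028365
line ang 63.7 21.228136535211572
flat 59.4 18.965768199316575
[289 165] [337 213]
holder top (array([616.01952675, -11.02508879]), np.float64(1.0792740198066568))
```

Run:
```python
from h import *
th=np.radians(61.5); C=np.array([495,356.5]); ux=np.array([np.cos(th),np.sin(th)])
mid=C-3*ux
o1=down(th+np.pi/2)
claw.grip(85,20)
manip.goto([*mid,90],o1); manip.movel([*mid,9],feed=150)
print(S()['force'].round(1)); claw.grip(38,20); s=S(); print('w',s['gripper_width'],s['grasp_force'],s['position'])
claw.grip(75); manip.movel([*mid,55],feed=200)
C=mid+3*ux; o2=down(th)
manip.goto([*C,55],o2); manip.movel([*C,11],feed=150); claw.grip(44,50); s=S(); print('w',s['gripper_width'],s['grasp_force'],s['position'],s['force'].round(1),s['time_s'])
manip.movel([*C,70],feed=200); manip.sleep(.2); snap('wrist','w_held'); print(S()['gripper_width'])
```

```text
[ 0.4 -0.3  0.2]
w 43.312805324026456 21.613334440626204 [494.38668039 354.43088453  10.21473569]
w 48.09388349625227 52.34581350465305 [496.40327543 357.39142877  12.70065376] [-0.7  0.2  4.1] 11.5083
47.98066894855966
```

View pics/w_held.png

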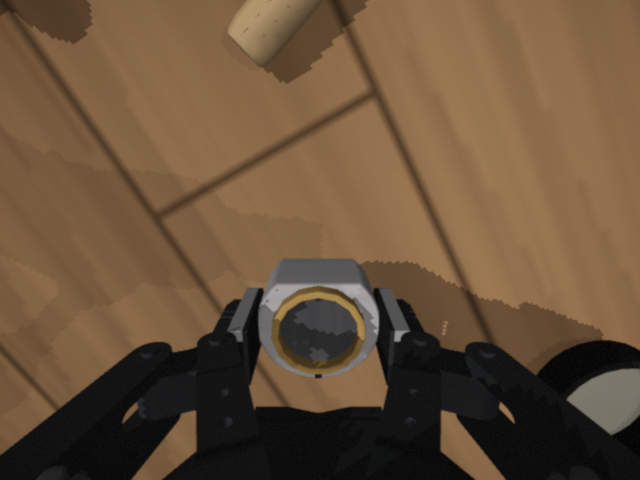

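The die is held square: the flat faces image top at (320,262), the collar is at (319,330) and the line at (318,377). Next I'll re-measure the holder from a second view with the die in hand.

```bash
cat >> h.py <<'E'
def collar(d,z,u,v,r):
    hsv=cv2.cvtColor(d['color'],cv2.COLOR_RGB2HSV); m=cv2.inRange(hsv,(12,100,70),(32,255,255))
    c=blob(m,u,v,r)[:,0]; W=np.array([ray(d,a,b,z)[:2] for a,b in c]); return circ(W,18.5,W.mean(0)),c.min(0),c.max(0)
E
python3 - <<'E'
from h import *
d=load('w_held'); s=S(); print(s['position'])
z=s['position'][2]-11+38
C=collar(d,z,319,330,50); print(C, 'rel',C[0][0]-s['position'][:2])
th=np.radians(16); u=np.array([np.cos(th),np.sin(th)]); H=np.array([618,-8.])
manip.goto([*(H-110*u),150],down(th)); manip.sleep(.3); d=snap('wrist','w_h2'); s=S(); print(s['time_s'],s['position'],proj(d,[*H,20]))
im=d['color'][:,:,::-1]; U,V=map(int,proj(d,[*H,20])); print(U,V)
x0,y0=max(U-100,0),max(V-75,0); print(x0,y0)
cv2.imwrite('pics/h2.png',cv2.resize(im[y0:y0+150,x0:x0+200],(800,600),interpolation=cv2.INTER_CUBIC))
E
```

```text
[493.58690578 355.61464179  67.98501452]
((array([495.25094106, 357.4806577 ]), np.float64(0.5735978222057095)), array([272, 286], dtype=int32), array([364, 374], dtype=int32)) rel [1.66403528 1.86601591]
14.0417 [512.28125411 -37.74471286 149.80543389] (np.float64(318.6096033091097), np.float64(81.77569412647307))
318 81
218 6
```

View pics/h2.png

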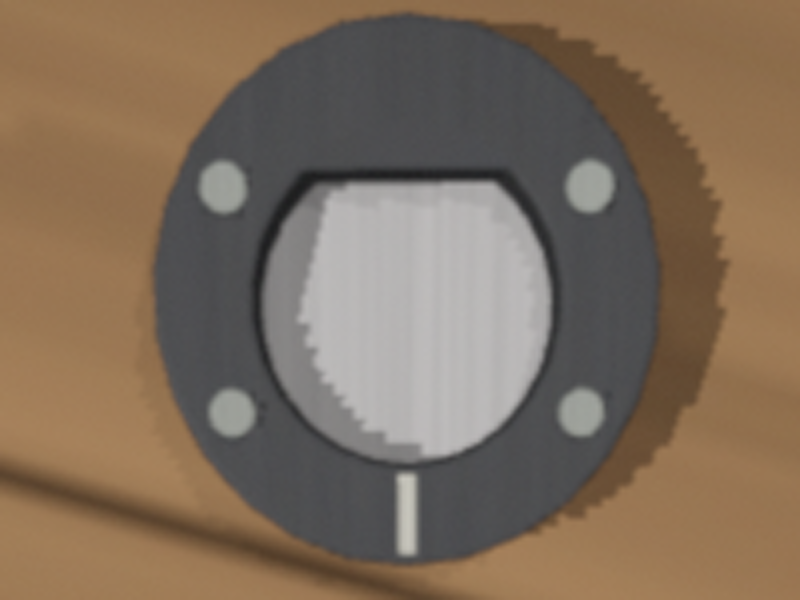

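The holder is seen squarely, with the flat level on top, so its angle is about 16°. The bolts in the crop are at (223,187), (590,187), (232,412) and (581,412), and the line is at (407,515).

Run:
```python
from h import *
d=load('w_h2'); s=S(); p=s['position']; print(p,s['joint_velocities'].round(3))
print(collar(d,p[2]+27,319,330,50), p[:2])
Q=lambda x,y,z:ray(d,218+x/4,6+y/4,z)[:2]
B=[Q(*b,20) for b in((223,187),(590,187),(581,412),(232,412))]
r=least_squares(lambda q:[np.hypot(*(b-q[:2]))-q[2] for b in B],[616,-13,35]);print(r.x,r.fun)
f=Q(505,171,20)-Q(305,171,20); print('flat dir',ang(f),np.hypot(*f)); l=Q(407,475,20)-Q(406,553,20); print(ang(l)); m=(Q(505,171,20)+Q(305,171,20))/2; print(np.hypot(*(m-r.x[:2])))
```

```text
[512.28125411 -37.74471286 149.80543389] [-0.004 -0.001  0.001 -0.     0.001 -0.001]
((array([515.37871997, -37.14051768]), np.float64(0.5500910811218712)), array([272, 286], dtype=int32), array([364, 374], dtype=int32)) [512.28125411 -37.74471286]
[618.57230618  -8.5951055   37.12656068] [ 0.0206702  -0.02066985  0.02081359 -0.02081394]
flat dir -73.9 35.05190976384953
15.4
20.904752538729458
```

Run:
```python
from h import *
d=load('w_h2'); p=S()['position']
hsv=cv2.cvtColor(d['color'],cv2.COLOR_RGB2HSV); m=cv2.inRange(hsv,(12,100,70),(32,255,255))
c=blob(m,319,330,50)[:,0]; W=np.array([ray(d,a,b,p[2]+26)[:2] for a,b in c if b>328]); C,e=circ(W,18.5,W.mean(0))
th=np.radians(16); u=np.array([np.cos(th),np.sin(th)]); v=np.array([-u[1],u[0]]); rel=C-p[:2]; print('rel',rel@u,rel@v,e)
rx=np.clip(rel@u,-1,2)*.7
T=np.array([618.7,-8.7])-rx*u; o=down(th)
manip.goto([*T,70],o); manip.movel([*T,36],feed=100); manip.sleep(.2); f0=S()['force']; print(S()['position'],f0.round(1))
z=36
while z>18.5:
    z-=1.5; manip.movel([*T,z],feed=30); s=S(); f=s['force']-f0; print(z,s['position'].round(1),f.round(1))
    if np.linalg.norm(f)>15: break
print(s['time_s'])
```

```text
rel 2.6705862134822906 -0.28581401796841827 0.4417226743393539
[618.1273456   -9.19002768  36.93087793] [-0.2 -0.2 -2.3]
34.5 [617.4  -9.1  34.6] [-0.2  0.  -0. ]
33.0 [617.2  -9.   32.8] [-0.8  1.3  0.5]
31.5 [617.2  -9.1  31.3] [ 0.9 -0.   0.2]
30.0 [617.2  -9.1  29.8] [ 1.   0.1 -0.2]
28.5 [617.2  -9.1  28.4] [-0.1 -0.   0.5]
27.0 [617.2  -9.1  26.8] [0.3 0.1 0.8]
25.5 [617.2  -9.1  25.4] [0.9 0.1 0.3]
24.0 [617.2  -9.1  23.9] [-1.   0.3  0.1]
22.5 [617.2  -9.1  22.4] [ 0.1  1.  -0.5]
21.0 [617.2  -9.1  20.9] [-0.   1.2 -0.2]
19.5 [617.4  -9.1  20.7] [-2.8  0.1  7.8]
18.0 [617.4  -9.1  20.7] [-6.1  0.4 15.9]
18.3333
```

The die stopped at TCP z 20.7. On the bench it was gripped at 12.7, so its underside is 8 mm up, which is home. I'll release, check, then look at the punch.

Run:
```python
from h import *
p=S()['position']; manip.movel([p[0],p[1],20.7],feed=50); claw.grip(75); 
manip.movel([p[0],p[1],80],feed=200)
th=np.radians(16); u=np.array([np.cos(th),np.sin(th)])
q=np.array([618.7,-8.7])-60*u; manip.goto([*q,160],down(th)); manip.sleep(.3); d=snap('wrist','w_seat')
U,V=map(int,proj(d,[618.7,-8.7,30])); a=d['color'][max(V-75,0):V+75,U-75:U+75,::-1]
print(U,V)
P=np.array([435,-106]); phi=np.arctan2(P[1],P[0])+np.pi/2; r=np.array([np.cos(phi),np.sin(phi)])
manip.goto([*(P-40*r),160],down(phi)); manip.sleep(.3); d=snap('wrist','w_punch'); s=S(); print(s['time_s'],proj(d,[*P,65]))
b=d['color'][:,:,::-1]
cv2.imwrite('pics/ab.png',np.hstack([cv2.resize(a,(400,400)),cv2.resize(b,(400,300)).copy() if 0 else cv2.copyMakeBorder(cv2.resize(b,(400,300)),0,100,0,0,0)]))
```

```text
318 152
21.825 (np.float64(316.363138657196), np.float64(185.26632752735406))
```

View pics/ab.png

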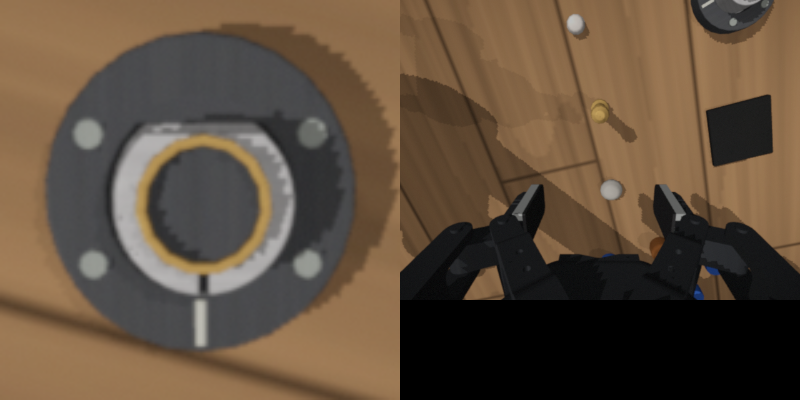

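The die sits flush with its flat against the holder's flat and its line in line with the white one. The punch head is at about (320,178) in the full wrist frame.

Run:
```python
from h import *
d=load('w_seat'); hsv=cv2.cvtColor(d['color'],cv2.COLOR_RGB2HSV); m=cv2.inRange(hsv,(12,100,70),(32,255,255))
c=blob(m,318,152,32)[:,0]; W=np.array([ray(d,a,b,46)[:2] for a,b in c if b>c[:,1].mean()]); C,e=circ(W,18.5,W.mean(0)); print('collar',C,e)
d=load('w_punch'); hsv=cv2.cvtColor(d['color'],cv2.COLOR_RGB2HSV); m=cv2.inRange(hsv,(15,130,90),(32,255,255))
c=blob(m,319,182,25); (x,y),r=cv2.minEnclosingCircle(c); print(x,y,r,c[:,0].min(0),c[:,0].max(0))
b=c[:,0]; y=b[:,1].max()-(b[:,0].max()-b[:,0].min())/2; P=ray(d,x,y,66)[:2]; print('punch',P)
phi=np.arctan2(P[1],P[0])+np.pi/2; o=down(phi)
claw.grip(55,40); manip.goto([*P,130],o); manip.movel([*P,20],feed=150); claw.grip(10,40); s=S(); print(s['gripper_width'],s['grasp_force'],s['position'],s['force'].round(1))
manip.sleep(.2); p0=S()['position']
manip.movel([*P,110],feed=200); manip.sleep(.2); print(S()['gripper_width'])
C=(C+[618.7,-8.7])/2; print(C)
dz=p0[2]; off=P-p0[:2]; print(off)
o2=down(np.pi/2); manip.goto([*C,110],o2); manip.movel([*C,dz+46],feed=120); manip.sleep(.2); snap('wrist','w_pin'); f0=S()['force']; z=dz+46
while z>dz+37:
    z-=1; manip.movel([*C,z],feed=40); s=S(); f=s['force']-f0; print(round(z-dz,1),s['position'].round(1),f.round(1))
    if f[2]>6: break
print(s['time_s'])
```

```text
collar [619.79451845  -8.93820518] 0.4025628303747228
319.0 177.84210205078125 19.262104034423828 [305 159] [335 197]
punch [ 437.29742113 -104.13425524]
15.725608138131113 38.15034380890438 [ 437.81408166 -104.30830671   20.71172925] [-1.1  0.1  4.7]
15.836222771200745
[619.24725922  -8.81910259]
[-0.54269901  0.1927515 ]
45.0 [619.3  -8.8  65.9] [-0.2 -0.2  0.2]
44.0 [619.1  -8.8  64.6] [ 0.8 -1.2 -0.8]
43.0 [619.1  -8.8  63.6] [ 0.4 -0.4  0.1]
42.0 [619.1  -8.8  62.6] [ 0.8 -0.3  0.5]
41.0 [619.2  -8.9  61.6] [ 0.5 -0.4 -0.5]
40.0 [619.5  -8.8  60.9] [ 0.7 -0.6  0.2]
39.0 [619.6  -8.8  60.8] [-1.5  0.5  6.5]
28.1417
```

View pics/w_pin.png

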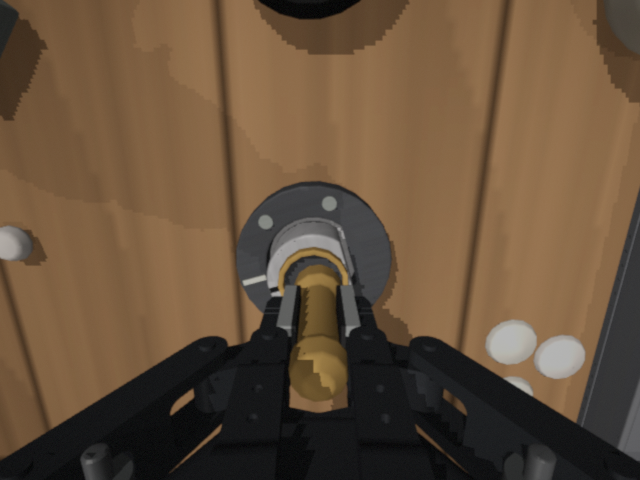

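The punch foot is centred in the collar at (318,272) and it bottomed at 40 mm, which is the die's top. I'll release and look at the block and pad.

Run:
```python
from h import *
p=S()['position']; manip.movel([p[0],p[1],p[2]+.2],feed=20); claw.grip(55); manip.sleep(.1); manip.movel([p[0],p[1],160],feed=200)
for n,P in (('pad',(618,-186)),('block',(428,116))):
    P=np.array(P); phi=np.arctan2(P[1],P[0])+np.pi/2; r=np.array([np.cos(phi),np.sin(phi)])
    manip.goto([*(P-50*r),170],down(phi)); manip.sleep(.3); d=snap('wrist','w_'+n); print(proj(d,[*P,10]),S()['time_s'])
a=[load('w_'+n)['color'][:,:,::-1] for n in('pad','block')]
cv2.imwrite('pics/two2.png',np.hstack([x[0:360,120:520] for x in a]))
```

```text
(np.float64(317.07315813130595), np.float64(163.86117054000846)) 30.8417
(np.float64(316.5165944222839), np.float64(160.55758909763586)) 32.4833
```

View pics/two2.png

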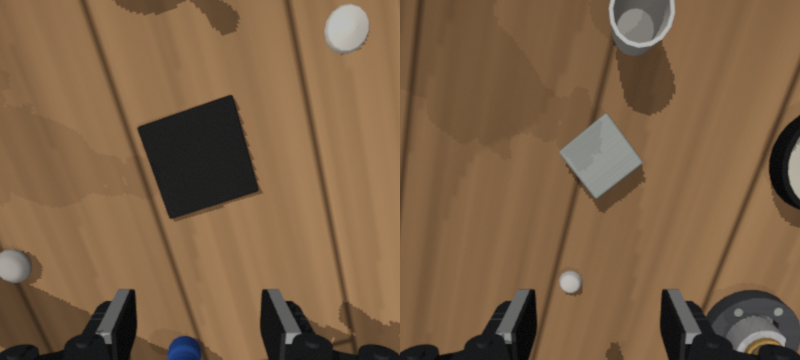

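Pad (left) has its corners near (138,128), (233,96), (258,192) and (171,218). Block (right) has its top corners near (604,114), (642,162), (598,200) and (561,153), with the cup well clear at (640,20).

```bash
cat >> h.py <<'E'
def rect(d,m,u,v,r,z):
    c=blob(m,u,v,r)[:,0]; W=np.array([ray(d,a,b,z)[:2] for a,b in c],np.float32); return cv2.minAreaRect(W)
E
python3 - <<'E'
from h import *
d=load('w_pad'); m=((d['color'].max(2)<50)*255).astype(np.uint8); R=rect(d,m,318,157,85,8); print('pad',R)
d=load('w_block'); hsv=cv2.cvtColor(d['color'],cv2.COLOR_RGB2HSV); m=((hsv[...,1]<45)&(hsv[...,2]>110)).astype(np.uint8)*255
B=rect(d,m,321,157,60,22); print('block',B)
bc=np.array(B[0]); cup=np.array([428,217])
for k in range(4):
    a=np.radians(B[2]+90*k); t=np.array([np.cos(a),np.sin(a)]); print(B[2]+90*k, [np.hypot(*(bc+s*57*t-cup)).round() for s in(1,-1)])
E
```

```text
pad ((620.8771362304688, -183.146484375), (82.25350952148438, 82.35354614257812), 1.4088588953018188)
block ((430.1318054199219, 120.78141784667969), (49.07451248168945, 48.754364013671875), 53.02440643310547)
53.02440643310547 [np.float64(62.0), np.float64(145.0)]
143.02440643310547 [np.float64(76.0), np.float64(139.0)]
233.02440643310547 [np.float64(145.0), np.float64(62.0)]
323.02440643310547 [np.float64(139.0), np.float64(76.0)]
```

Run:
```python
from h import *
B=np.array([430.1,120.8]); o=down(np.radians(53.0))
claw.grip(85,60); manip.goto([*B,90],o); manip.movel([*B,5],feed=120); print(S()['force'].round(1)); claw.grip(44,60); manip.sleep(.2); s=S(); z0=s['position'][2]; print(s['gripper_width'],s['grasp_force'],s['position'])
manip.movel([*B,100],feed=150); print(S()['gripper_width'])
P=np.array([620.9,-183.1]); manip.goto([*P,100],down(np.radians(91.4))); manip.movel([*P,z0+12],feed=120); manip.sleep(.2); f0=S()['force']; z=z0+12
while z>z0+6:
    z-=1; manip.movel([*P,z],feed=30); s=S(); f=s['force']-f0; print(round(z-z0,1),s['position'].round(1),f.round(1))
    if f[2]>6: break
p=s['position']; manip.movel([p[0],p[1],p[2]+.2],feed=20); claw.grip(75); manip.movel([p[0],p[1],120],feed=200)
r=np.array([0,1]); manip.goto([P[0],P[1]-60,170],down(np.pi/2)); manip.sleep(.3); a=snap('wrist','w_bp')
J=np.array([478,-348]); phi=np.arctan2(J[1],J[0])+np.pi/2; r=np.array([np.cos(phi),np.sin(phi)])
manip.goto([*(J-50*r),170],down(phi)); manip.sleep(.3); d=snap('wrist','w_jar'); print(proj(d,[*J,50]),S()['time_s'])
cv2.imwrite('pics/two3.png',np.hstack([x['color'][0:360,120:520,::-1] for x in (a,d)]))
```

```text
[0.2 0.1 0.1]
48.763843723133164 63.438026905059814 [431.13070871 121.0120373    6.04554628]
47.95984867784389
11.0 [ 621.  -183.1   17.3] [0.2 0.1 0.6]
10.0 [ 620.7 -183.    15.9] [-0.2 -0.9  0.5]
9.0 [ 620.8 -183.1   14.9] [ 0.6 -1.   0.1]
8.0 [ 621.1 -183.2   14.1] [ 0.7 -1.   0.6]
7.0 [ 621.1 -183.2   14.1] [-3.1  0.9  9.3]
(np.float64(316.50894229217926), np.float64(168.62956638125428)) 43.0833
```

View pics/two3.png

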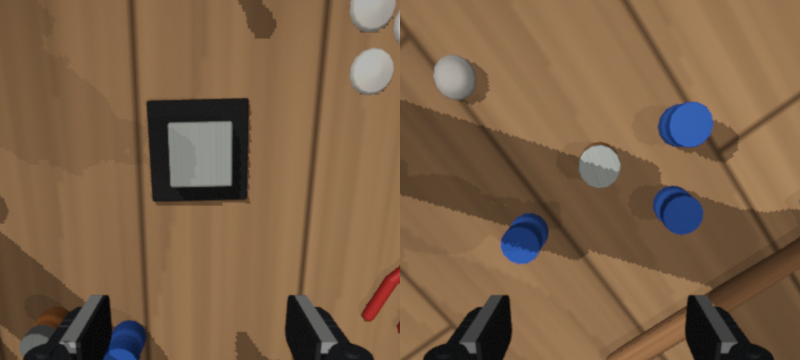

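The block lies centred and square on the pad at (200,154). The jar lid is at (319,165) in the full frame. The blue look-alikes are at (806,125)→ crop (686,125), (678,210) and (525,238), so the fingers will close along image vertical, where it is free.

Run:
```python
from h import *
d=load('w_jar'); hsv=cv2.cvtColor(d['color'],cv2.COLOR_RGB2HSV); m=((hsv[...,1]<60)&(hsv[...,2]>90)).astype(np.uint8)*255
c=blob(m,319,166,28)[:,0]; W=np.array([ray(d,a,b,50)[:2] for a,b in c]); print(c.min(0),c.max(0)); J,e=circ(W,17,W.mean(0)); print('jar',J,e)
phi=np.arctan2(J[1],J[0])+np.pi
claw.grip(62,25); manip.goto([*J,130],down(phi)); manip.movel([*J,14],feed=120); print(S()['force'].round(1)); claw.grip(26,25); manip.sleep(.2); s=S(); z0=s['position'][2]; print(s['gripper_width'],s['grasp_force'],s['position'])
manip.movel([*J,190],feed=200); print(S()['gripper_width'])
T=np.array([617.2,78.7]); manip.goto([*T,190],down(np.pi/2)); manip.movel([*T,z0+4],feed=150); manip.sleep(.2); f0=S()['force']; z=z0+4
while z>z0-3:
    z-=1; manip.movel([*T,z],feed=30); s=S(); f=s['force']-f0; print(round(z-z0,1),s['position'].round(1),f.round(1))
    if f[2]>4: break
p=s['position']; manip.movel([p[0],p[1],p[2]+.2],feed=20); claw.grip(60); manip.movel([p[0],p[1],200],feed=200)
manip.goto([480,-250,300],down(np.radians(60))); manip.sleep(.3); d=snap('top','t2'); print(S()['time_s'])
cv2.imwrite('pics/t2c.png',cv2.resize(d['color'][140:320,160:460,::-1],(800,480),interpolation=cv2.INTER_CUBIC))
```

```text
[298 145] [340 187]
jar [ 479.80030848 -348.36354173] 1.6083100452969468
[0.3 0.2 0.2]
31.797430030832846 24.75145870819688 [ 480.53594432 -348.85010275   15.22011078]
31.488958910580852
3.0 [617.2  78.7  18.3] [ 0.8  0.4 -0.8]
2.0 [617.   78.7  17. ] [ 1.2  0.4 -1.1]
1.0 [617.1  78.7  16.1] [ 1.6  0.9 -1. ]
-0.0 [617.4  78.7  15.3] [ 0.9  0.9 -0.7]
-1.0 [617.5  78.8  15.2] [-1.2  1.   5.5]
55.2667
```

View pics/t2c.png

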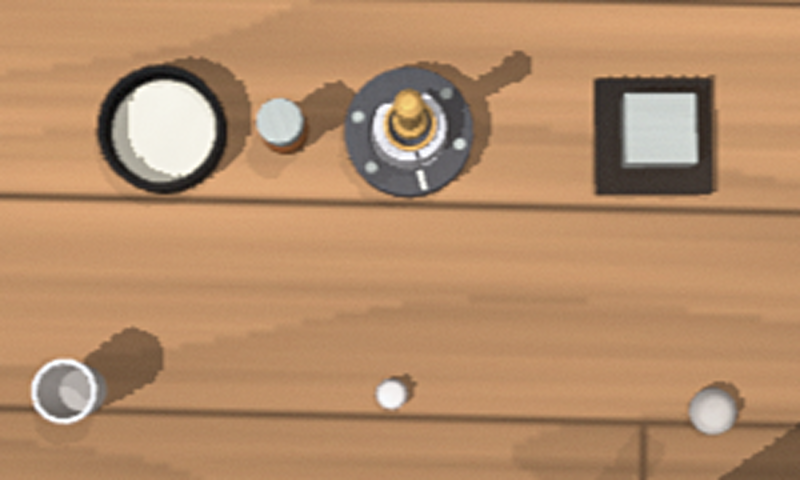

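The last top view shows everything in place. The punch stands in the collar, the block is on the pad, and the jar is midway at (283,130) between the dish (163,130) and the holder (408,133). Cup and pebble are undisturbed. Handing in.

```bash
python3 -c "
from rig import close_job
print(close_job())"
```

```text
the job is handed in; nothing more can be done
None
```

The job is handed in at about 55 s of the 106 s allowed; the die is seated flat to flat, the punch stands in its collar, the block is square on the pad and the jar is midway, with the cup and pebble untouched (the hand-in returned no verdict).

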